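# Park the swinging coated board over the cure lamp

### The arm

A 6-joint arm with a two-finger parallel gripper is mounted at the origin on the work surface. World frame = base frame: x ahead of the robot, y to its left, z up, the work surface at z = 0. Lengths are in mm, angles in rad, forces in N, time in s.
With the tool pointing down it reaches from about 350 to 775 mm from the base axis. Payload 7.3 kg.
Tool frame: the origin (TCP) lies midway between the tips of the shut fingers; the grasp point (between the pads) lies 19 mm behind it; z points along the fingers, x is the direction in which the jaws open and shut, and the axes are right-handed (so a half turn about z gives the same grasp; the last joint's range is limited). The gripper opens to 92 mm and grips with 3 to 60 N. Pads are 19 mm wide; open, the fingers measure 130 mm over their backs; the gripper's body (75 mm by 190 mm) begins 47 mm behind the grasp point.
Start: joints at [-1.46, 0.342, 1.524, -0, 1.275, -0.146], TCP at [133.365, -507.798, 226.741] pointing down, gripper open.
Joint ranges: [-2.53, 2.53], [-0.77, 2.02], [0.04, 2.7], [-1, 4.14], [0.28, 2.66], [-3.11, 3.11]. Speed limits (rad/s): [2.57, 2.57, 3.14, 3.14, 3.14, 3.14].

### API

Orientations are given as [roll, pitch, yaw] about the fixed x, y, z axes, in that order (R = Rz(yaw) Ry(pitch) Rx(roll)).
In Python, from plant import bot gives the robot as it stands.
- The arm moves only by the shell command python3 -m pendant 'ROWS' [OPENING]. ROWS is JSON, a list of rows, each an object with "linear": the shift along the world's x, y, z in mm, a list of three; "twist": the turn about the world's z in degrees. In form: [{"linear": [x, y, z], "twist": twist}, ...]. A call has 1 to 20 rows; each row is the pose to reach, as a shift and turn from the pose commanded when the call began; what a row does not reach only later rows make up. A row lasts 1/8 s, in which the tool goes at most 62.5 mm and 10.7 degrees, less where a joint would pass 70% of its speed; a pose out of reach is approached as far as the arm can. A call with a gripper value outside its range is refused whole. OPENING is the closure in counts, from 0 (fully open) to 255 (shut), set as the call begins (- or left out, the last holds). The fingers move at their own pace and stop on an object; the grip force is fixed at half the most. Time passes only in rows, so rows that repeat a pose let the fingers close. It gives the time, the measured TCP pose, the force and the opening at its end, in the units of the state.
- bot.get_obs(): the state, without advancing time (a new reading comes with each control period).
- bot.capture(name): name is "side" or "top"; returns a dict with "frame" (400x640x3 uint8, blue, green, red), "z_map" (400x640 float32, mm along the optical axis (not along the pixel's ray), 0 where there is no reading), "fx", "fy", "cx", "cy" (pixels), "rvec" (rotation vector, rad) and "tvec" (3), from world to camera coordinates, as OpenCV has them. Camera axes: x right, y down, z forward; pixel columns grow to the right and rows downward; lengths in mm; the calibration is good to about 2 mm. A picture is of the moment at which its call begins.
- bot.close_job(): hands the job in, once; it reports no verdict.
The state is a dict: "time": time; "joint_positions": joint angles; "dq": joint speeds; "tau": joint torques, N m; "tool_pos": TCP position; "tcp_rot": TCP orientation; "contact_force": force on the tool from outside, world axes, zero at the start; "moment": the same for the moment, N m; "grip_width": finger opening in mm.
Only numpy, scipy, OpenCV 4.12 (cv2) and the standard library are available. Lean on these libraries where they do the work, as an engineer would, in place of code of your own. Each camera call takes 0.05 s, during which the arm holds its last target. There are 200 camera calls.

### The job

A freshly coated circuit board lies in a carrier that swings freely under the trolley of an overhead rail, tilted up on its loading rest: take the trolley by its black handle, draw it off the rest and along the rail until the tray is centred over the window of the cure lamp. Calm the swing without ever letting it grow wild, keep the tray there level and still for at least 5 seconds, then let go and leave it hanging calmly over the lamp. The coating is wet: never touch the carrier, its tray or its weight, and leave the bottle, the screwdriver and the spool alone.

Things in the scene. Friction and masses are not known exactly. Their poses are not given: they have to be found in the camera images.
- gantry: Fixed transfer rail on the bench: a level aluminium bar 740 mm long on two posts, its axis 200 mm above the bench. Origin on the bench under the middle of the bar; x is level and square to the bar, y runs along it, z up.
- trolley (a joint): Trolley position along the bar, m: 0 at the stop near the rest, growing towards gantry -y to 0.50 at the far stop; trolley middle at gantry y = 0.21 minus this value. 0.5 kg without carrier, dry friction 1.5 N, drag 3 N per m/s: it stays where left. Starts at 0 to 0.02; at about 0.04 the carrier slips suddenly off its rest and swings.
- handle (a point): Grip point of the trolley's handle: a black upright square post 30 x 30 mm (sides along the gantry's x and y), this point on its axis, 10 mm below its top and 90 mm above the grey trolley body, 315 mm above the bench. Take it from above. Clear of it: the weight's near face is 72 mm to gantry +x, its top 305 mm up.
- carrier: Swinging carrier: flat aluminium arm on a nearly frictionless axle along gantry x, steel weight fixed above, tray with board below. Origin on the axle, level with the bar and 82 mm to its +x side, moving with the trolley. Axes parallel to the gantry's when level. Swing angle = rotation about x, positive with the tray displaced to gantry +y: 0.30 rad on the rest, 0 hanging free.
- weight_centre (a point): Middle of the carrier's round steel weight (40 mm across, 32 mm long), 85 mm above the axle. Masses: arm 0.08 kg, weight 0.30, tray 0.22, board 0.12 (0.08 to 0.17). The whole swings like a simple pendulum 0.48 m long (0.40 to 0.59; period 1.3 to 1.55 s); trolley acceleration a to gantry -y adds a / 0.48 m to the angle's acceleration. Left alone, the swing takes some 40 s to fall to a third.
- tray_centre (a point): Middle of the tray (an open aluminium frame 100 x 140 mm, 16 mm high, holding the green board, with a steel lug bar at each end 110 mm from the middle). In the carrier's frame this point is 53 mm to +x of and 125 mm below the axle.
- rest_top (a point): Middle of the top of the loading rest, a fixed 50 x 50 mm steel ledge 89 mm above the bench, at x = 135 mm, y = 348 mm in the gantry's frame. The tray's lug bar lies on it at the start.
- lamp: Cure lamp, fixed: flat white box on the bench, 150 x 190 mm, 34 mm high, with a dark window 110 x 140 mm in its top, below the tray's path. Origin under its middle; same axes as the gantry. Its middle is 135 mm to +x of the bar's axis, like the tray.
- window (a point): Middle of the lamp's window, 28 mm above the bench; the tray must end centred above this point (tray middle 75 mm above the bench).
- bottle: Bystander: glass bottle 48 mm across, 110 mm tall. Origin under its middle.
- screwdriver: Bystander: screwdriver lying on the bench. Origin below its middle.
- spool: Bystander: grey plastic spool 56 mm across, 40 mm tall. Origin under its middle.

How it is judged:
By the outcome, as a careful person would: the job done as asked, in the order asked, and still so for the second after the job is handed in, with the robot touching nothing.
It also fails if it takes over 42 s, if anything falls off the work surface, if the arm or the gripper's body presses on something with over 40 N, if the wrist force passes 120 N, or if a joint passes its speed limit or range.

## Working session

There is one attempt and no reset: what is moved stays moved. The work goes in short steps, Python scripts to look and compute and a shell command to move; the robot and the scene stay as the last step left them, time stands still between calls to the robot, and variables do not carry over. Pictures are saved under pics/ and viewed, about 8 in all and at most 12, crops included, and the job is handed in when it is done.

```bash
mkdir -p pics; cat > h.py <<'E'
import numpy as np,cv2
from plant import bot
def shot(cam,name=None):
    c=bot.capture(cam)
    if name: cv2.imwrite('pics/'+name,c['frame'])
    return c
def world(c,u,v,z=None,d=None):
    R,_=cv2.Rodrigues(np.array(c['rvec'],float).reshape(3)); t=np.array(c['tvec'],float).reshape(3)
    r=np.array([(u-c['cx'])/c['fx'],(v-c['cy'])/c['fy'],1.])
    o=-R.T@t; dr=R.T@r
    if z is not None: k=(z-o[2])/dr[2]
    else: k=c['z_map'][int(v),int(u)] if d is None else d
    return o+k*dr
E
python3 - <<'E'
from h import *
o=bot.get_obs(); print(o['time'],o['tool_pos'],o['tcp_rot'],o['grip_width'])
a=shot('top','top0.png');b=shot('side','side0.png')
for c in(a,b):
    R,_=cv2.Rodrigues(np.array(c['rvec'],float)); print(-R.T@np.array(c['tvec']).reshape(3),c['fx'])
E
```

```text
0.0 [ 133.32539905 -507.35409274  226.03297607] [-3.14136884e+00  1.57089441e-03 -1.31399061e+00] 91.83035800611891
[ 252.54303804   53.18290404 1549.97776345] 469.5268529195497
[ 266.69499897 1050.83857694  919.06625877] 499.15350765842555
```

View pics/top0.png

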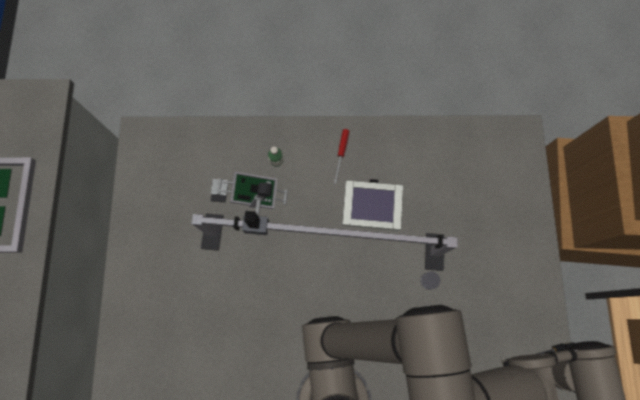

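View pics/side0.png

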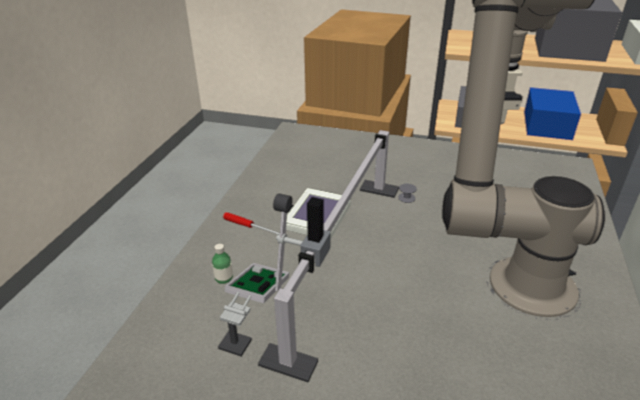

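The top view shows the rail from about (197,219) to (452,242), the trolley handle near (251,219) and the lamp at about (373,205). I'll enlarge this area.

```bash
python3 - <<'E'
from h import *
f=cv2.imread('pics/top0.png'); c=f[165:265,185:265]; d=f[165:265,335:465]
c=np.hstack([c,d]); cv2.imwrite('pics/crop0.png',cv2.resize(c,None,fx=3.8,fy=5*.76,interpolation=cv2.INTER_CUBIC))
E
```

```text
(no output)
```

View pics/crop0.png

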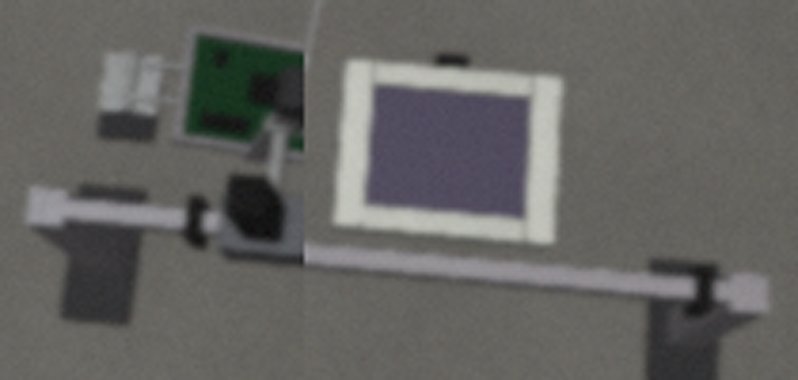

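The crop shows lamp corners at (347,60), (562,76), (553,243) and (334,224). The window corners are at (373,85), (530,97), (523,217) and (366,205), and the bar caps are at (47,205) and (750,293).

```bash
python3 - <<'E'
from h import *
c=shot('top')
L=lambda x,y:(185+x/3.8,165+y/3.8)
Rr=lambda x,y:(335+(x-304)/3.8,165+y/3.8)
lam=[world(c,*Rr(*p),z=34) for p in[(347,60),(562,76),(553,243),(334,224)]]
win=[world(c,*Rr(*p),z=30) for p in[(373,85),(530,97),(523,217),(366,205)]]
print(np.mean(lam,0),np.mean(win,0)); ang=lambda v:np.degrees(np.arctan2(v[1],v[0]))
for q in(lam,win): print('angle of gantry +y',ang(q[0]-q[1]),ang(q[3]-q[2]),'x',ang(q[0]-q[3]),ang(q[1]-q[2]),[np.linalg.norm(q[i]-q[i-1]) for i in range(4)])
A=world(c,*L(47,205),z=210);B=world(c,*Rr(750,293),z=210);print(A,B,np.linalg.norm(A-B),ang(A-B))
R,_=cv2.Rodrigues(np.array(c['rvec'],float).reshape(3));t=np.array(c['tvec']).reshape(3)
v,u=np.mgrid[165:265,185:470];z=c['z_map'][165:265,185:470].ravel()
P=np.stack([(u.ravel()-c['cx'])/c['fx']*z,(v.ravel()-c['cy'])/c['fy']*z,z])
W=(R.T@(P-t[:,None])).T; W=W[z>0]
h=W[(W[:,2]>318)&(W[:,2]<335)&(W[:,1]>50)]
print('handle/weight top',len(h),h.mean(0),h.min(0),h.max(0))
b=W[(W[:,2]>195)&(W[:,2]<225)&(W[:,1]<120)]
g=W[(W[:,2]>195)&(W[:,2]<225)&(W[:,1]>-200)&(W[:,1]<120)]
p=np.polyfit(g[:,1],g[:,0],1);print('bar',p,g[:,2].mean(),len(g))
# side view handle
s=shot('side');cv2.imwrite('pics/sidec.png',cv2.resize(s['frame'][180:300,220:360],None,fx=5,fy=5,interpolation=cv2.INTER_CUBIC))
# cap centers by depth
E
```

```text
[ 615.55152291 -137.92410426   34.        ] [ 615.87130223 -137.58285433   30.        ]
angle of gantry +y 85.3776134847142 84.80400787975735 x -5.414056749966641 -5.696887590448602 [np.float64(148.23244031853605), np.float64(189.7736946224338), np.float64(150.1369548500382), np.float64(189.01582596314375)]
angle of gantry +y 85.27854103132317 85.38504670898658 x -4.483309036484415 -5.701982154811504 [np.float64(108.48963009889316), np.float64(138.51259443588162), np.float64(108.25134803504913), np.float64(136.20944022184332)]
[531.24375908 397.97779032 210.        ] [ 461.53221364 -339.35895111  210.        ] 740.624850936184 84.59902168363612
handle/weight top 125 [514.42910948 227.87095529 325.04796699] [498.92744591 213.0465882  318.02452638] [529.57291701 244.5143826  331.20403834]
bar [9.34091414e-02 4.92610206e+02] 210.77943319628457 706
```

View pics/sidec.png

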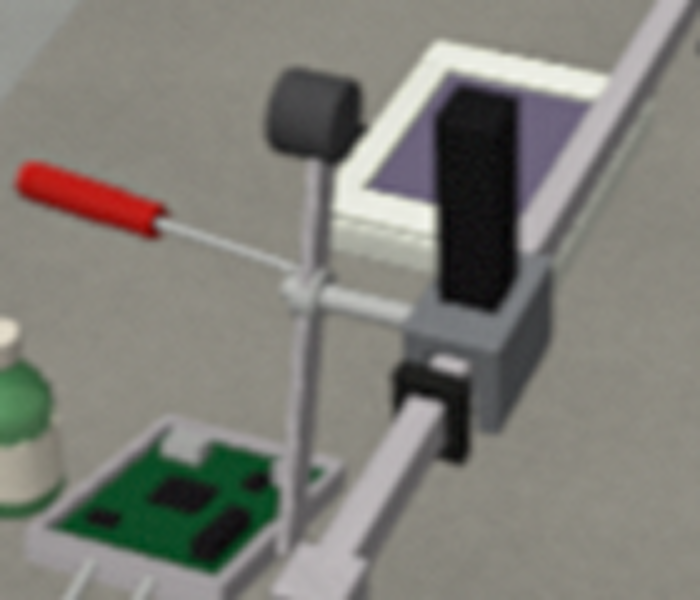

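The side view is clear on the weight, handle and tray, and it should stay unobstructed, so I'll measure the swing with that camera. The gantry origin is about (496.4, 29.3) with yaw about -5.3°. The handle is at (514, 228) and the travel to the window is about 355 mm. I'll approach above the handle and test the angle measurement.

```bash
cat >> h.py <<'E'
G0=np.array([496.4,29.3]);YAW=np.radians(-5.3)
gx=np.array([np.cos(YAW),np.sin(YAW)]);gy=np.array([-np.sin(YAW),np.cos(YAW)])
def gan(P): d=P[:,:2]-G0; return np.stack([d@gx,d@gy,P[:,2]],1)
def cloud(c):
    R,_=cv2.Rodrigues(np.array(c['rvec'],float).reshape(3));t=np.array(c['tvec'],float).reshape(3)
    v,u=np.mgrid[0:400,0:640];z=c['z_map'].astype(float)
    P=np.stack([(u-c['cx'])/c['fx']*z,(v-c['cy'])/c['fy']*z,z],-1).reshape(-1,3)
    return gan((P-t)@R)
def tray(c):
    "green board: mean gantry y, slope angle, n; weight: mean y"
    f=c['frame'].astype(int).reshape(-1,3);W=cloud(c);ok=c['z_map'].ravel()>0
    m=ok&(f[:,1]>f[:,2]*1.4+8)&(f[:,1]>f[:,0]*1.2)&(abs(W[:,0]-135)<50)&(W[:,2]>45)&(W[:,2]<150)
    P=W[m]
    for _ in range(2):
        A=np.c_[P[:,0]-135,P[:,1]-P[:,1].mean(),np.ones(len(P))];k=np.linalg.lstsq(A,P[:,2],rcond=None)[0]
        r=P[:,2]-A@k;P=P[abs(r)<max(3*r.std(),1)]
    w=W[ok&(W[:,2]>250)&(W[:,2]<315)&(abs(W[:,0]-90)<22)]
    return P[:,0].mean(),P[:,1].mean(),P[:,2].mean(),np.arctan(k[1]),len(P),(w[:,1].mean() if len(w) else np.nan),len(w)
E
python3 -m pendant '[{"linear":[200,250,173],"twist":-20},{"linear":[200,250,173],"twist":-20},{"linear":[200,250,173],"twist":-20},{"linear":[200,250,173],"twist":-20},{"linear":[200,250,173],"twist":-20},{"linear":[200,250,173],"twist":-20},{"linear":[381,736,173],"twist":-20},{"linear":[381,736,173],"twist":-20},{"linear":[381,736,173],"twist":-20},{"linear":[381,736,173],"twist":-20},{"linear":[381,736,173],"twist":-20},{"linear":[381,736,173],"twist":-20},{"linear":[381,736,173],"twist":-20},{"linear":[381,736,173],"twist":-20},{"linear":[381,736,173],"twist":-20},{"linear":[381,736,173],"twist":-20},{"linear":[381,736,173],"twist":-20}]' 0
python3 - <<'E'
from h import *
o=bot.get_obs();print(o['time'],o['tool_pos'],np.degrees(o['tcp_rot']))
c=shot('side','side1.png');print(tray(c));print(tray(shot('side')))
E
```

```text
time: 2.33
tool_pos: [514.2, 227.3, 399.8]
tcp_rot: [3.141, -0.001, -1.664]
contact_force: [-0.8, 0.3, 0.5]
grip_width: 91.7
2.325 [514.15972598 227.31106801 399.78810566] [ 1.79990742e+02 -3.20568602e-02 -9.53277002e+01]
(np.float64(139.11582121962283), np.float64(243.6050917743528), np.float64(88.68323725493245), np.float64(0.3017123667938636), 507, np.float64(185.1617332223577), 354)
(np.float64(139.61651451440002), np.float64(243.76603071632553), np.float64(88.777022293241), np.float64(0.3018985517656551), 503, np.float64(185.14975358606617), 353)
```

View pics/side1.png

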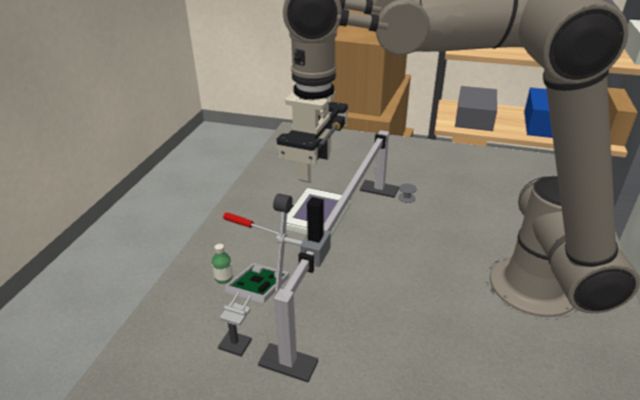

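The measured angle is 0.302 rad on the rest, as stated, so the measurement works. Next I'll descend, grip, and plan the draw-off with a small simulation.

```bash
python3 -m pendant '[{"linear":[0,0.5,-50]},{"linear":[0,0.5,-90]},{"linear":[0,0.5,-104]},{"linear":[0,0.5,-104]}]' 0 || true
cat > sim.py <<'E'
import numpy as np
from scipy.optimize import minimize
def run(p0,P,L,th,w,slip=None,dt=1/80):
    "P: row end positions (m, along -y), linear between; lag filter 40 ms; returns theta(t)"
    q=np.concatenate([[p0],P]);n=10;t=np.arange(len(P)*n+1)/n
    cmd=np.interp(t,np.arange(len(q)),q); x=p0;v=0;wn=40.;out=[]
    free=slip is None
    for c in cmd[1:]:
        for _ in range(2):
            h=dt/2;a=wn*wn*(c-x)-2*wn*v;v+=a*h;x+=v*h
            if not free and x>=slip: free=True
            if free: w+=(-9.81/L*np.sin(th)+a*np.cos(th)/L)*h;th+=w*h
        out.append(th)
    return np.array(out),th,w
def amp(L,th,w): return np.hypot(th,w/np.sqrt(9.81/L))
E
cat > plan.py <<'E'
from sim import *
D=.335;N=18
cs=[(L,s) for L in(.43,.48,.55) for s in(.007,.011,.016)]
def cost(v,full=False):
    P=np.cumsum(v);P=np.append(P,[P[-1]]*2);r=[]
    for L,s in cs:
        o,th,w=run(0,P,L,.30,0,s);r.append((amp(L,th,w),abs(o).max(),o.min()))
    r=np.array(r)
    return r if full else (r[:,0]**2).mean()+5*(np.clip(r[:,1]-.33,0,1)**2).mean()+.5*(np.diff(np.r_[0,v,0])**2).sum()
best=None
for k in(9,11,13):
    v0=np.zeros(N);v0[:k]=D/k
    r=minimize(cost,v0,method='SLSQP',bounds=[(0,.05)]*N,constraints={'type':'eq','fun':lambda v:v.sum()-D},options={'maxiter':60})
    if best is None or r.fun<best.fun:best=r
print(best.fun,np.round(np.cumsum(best.x)*1000).astype(int).tolist());print(np.round(cost(best.x,True),3))
E
time python3 plan.py
```

```text
0.004874933976783358 [0, 27, 32, 56, 101, 151, 201, 251, 294, 317, 326, 326, 326, 326, 328, 329, 334, 335]
[[ 0.065  0.3   -0.179]
 [ 0.052  0.3   -0.176]
 [ 0.024  0.3   -0.171]
 [ 0.017  0.3   -0.181]
 [ 0.017  0.3   -0.18 ]
 [ 0.036  0.3   -0.177]
 [ 0.072  0.3   -0.188]
 [ 0.081  0.3   -0.187]
 [ 0.101  0.3   -0.186]]schema error: expected keys linear, twist

real	0m16.126s
user	0m20.480s
sys	0m0.136s
```

The plan works, with a worst residual of about 0.1 rad and no growth. The descend call was refused because it lacked the twist key, so I'll resend it.

```bash
python3 -m pendant '[{"linear":[0,0.5,-50],"twist":0},{"linear":[0,0.5,-90],"twist":0},{"linear":[0,0.5,-104],"twist":0},{"linear":[0,0.5,-104],"twist":0}]' 0 && python3 -m pendant '[{"linear":[0,0,0],"twist":0},{"linear":[0,0,0],"twist":0},{"linear":[0,0,0],"twist":0},{"linear":[0,0,0],"twist":0},{"linear":[0,0,0],"twist":0},{"linear":[0,0,0],"twist":0}]' 255
python3 - <<'E'
from h import *
c=shot('side','side2.png');print(tray(c))
o=bot.get_obs();print(o['time'],o['tool_pos'],o['grip_width'],o['contact_force'],gan(np.array([o['tool_pos']])))
E
```

```text
time: 2.92
tool_pos: [514.5, 228.1, 296.2]
tcp_rot: [3.142, -0.0, -1.664]
contact_force: [0.5, 0.2, 0.1]
grip_width: 92.0
time: 3.68
tool_pos: [514.4, 228.7, 295.7]
tcp_rot: [3.142, -0.0, -1.663]
contact_force: [-0.3, 0.2, -0.8]
grip_width: 36.6
(np.float64(138.9992535980732), np.float64(243.81115480119396), np.float64(88.86614750601828), np.float64(0.30240705141450924), 504, np.float64(189.9336238909096), 213)
3.725 [514.33442585 228.72245868 295.71363226] 31.964569036021107 [-0.67163227  0.02344612  0.83374088] [[ -0.56301889 200.22648093 295.71363226]]
```

View pics/side2.png

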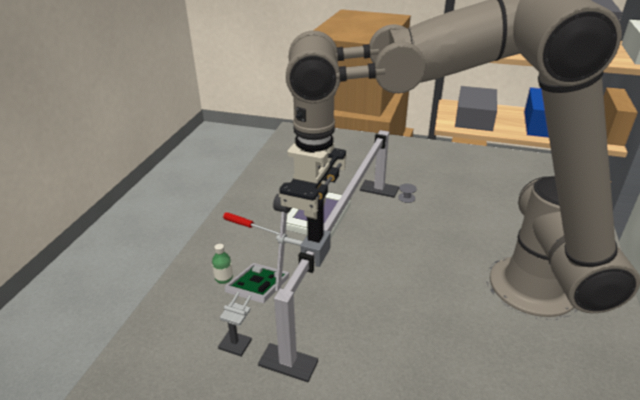

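The fingers straddle the handle and were still closing (32 mm). I'll let them finish, then draw the trolley about 18 mm gently.

```bash
python3 -m pendant '[{"linear":[0,0,0],"twist":0},{"linear":[0,0,0],"twist":0},{"linear":[-0.4,-4,0],"twist":0},{"linear":[-0.8,-9,0],"twist":0},{"linear":[-1.3,-14,0],"twist":0},{"linear":[-1.7,-18,0],"twist":0},{"linear":[-1.7,-18,0],"twist":0},{"linear":[-1.7,-18,0],"twist":0}]' 255
python3 - <<'E'
from h import *
c=shot('side');print(tray(c))
o=bot.get_obs();print(o['time'],o['tool_pos'],o['grip_width'],o['contact_force'],gan(np.array([o['tool_pos']])))
E
```

```text
time: 4.72
tool_pos: [512.6, 210.2, 295.7]
tcp_rot: [3.141, -0.001, -1.663]
contact_force: [0.0, -1.3, -0.4]
grip_width: 29.9
(np.float64(138.83946211607534), np.float64(224.54770135896675), np.float64(88.80305445020504), np.float64(0.30023587542874575), 486, np.float64(170.44584520840178), 215)
4.775 [512.62285734 210.27958624 295.69808004] 29.527498933953535 [ 0.1724974  -2.14974171 -0.67834107] [[ -0.56369097 181.70435875 295.69808004]]
```

The trolley is at gantry y = 181.7 and about 337 mm remains. I'll run the planned draw now, then measure the residual swing.

```bash
cat > meas.py <<'E'
from h import *
import sys
from scipy.optimize import least_squares
n=int(sys.argv[1]);T=[];Y=[];A=[];n0=0
for i in range(n):
    T.append(bot.get_obs()['time']);r=tray(bot.capture('side'));Y.append(r[1]);A.append(r[3])
o=bot.get_obs();T=np.array(T);A=np.array(A);Y=np.array(Y);t1=o['time']
print('slope',np.round(A,3));print('y',np.round(Y,1))
wf=None if len(sys.argv)<3 else float(sys.argv[2])
if T[-1]-T[0]>1.1:
    f=lambda p:p[0]*np.cos(p[2]*(T-t1))+p[1]*np.sin(p[2]*(T-t1))+p[3]-Y
    p=least_squares(f,[1,1,wf or 4.5,Y.mean()]).x;w=p[2]
else:
    w=wf or 4.52;M=np.c_[np.cos(w*(T-t1)),np.sin(w*(T-t1)),np.ones(n)];p=np.linalg.lstsq(M,Y,rcond=None)[0];p=np.array([p[0],p[1],w,p[2]])
k=121.
print('t',t1,'th',p[0]/k,'rate',p[1]*w/k,'amp',np.hypot(p[0],p[1])/k,'w',w,'L',9.81/w**2,'ymean',p[3])
M=np.c_[np.cos(w*(T-t1)),np.sin(w*(T-t1)),np.ones(n)];q=np.linalg.lstsq(M,A,rcond=None)[0]
print('slope fit th',q[0],'rate',q[1]*w,'mean',q[2]);print(o['tool_pos'],gan(np.array([o['tool_pos']]))[0],o['grip_width'],o['contact_force'])
E
python3 -m pendant '[{"linear":[-2.5,-26.9,0],"twist":0},{"linear":[-3,-31.9,0],"twist":0},{"linear":[-5.2,-55.8,0],"twist":0},{"linear":[-9.3,-100.6,0],"twist":0},{"linear":[-14,-150.3,0],"twist":0},{"linear":[-18.6,-200.1,0],"twist":0},{"linear":[-23.2,-249.9,0],"twist":0},{"linear":[-27.2,-292.7,0],"twist":0},{"linear":[-29.4,-316.6,0],"twist":0},{"linear":[-30.2,-325.6,0],"twist":0},{"linear":[-30.2,-325.6,0],"twist":0},{"linear":[-30.2,-325.6,0],"twist":0},{"linear":[-30.2,-325.6,0],"twist":0},{"linear":[-30.4,-327.6,0],"twist":0},{"linear":[-30.6,-329.6,0],"twist":0},{"linear":[-31.1,-334.6,0],"twist":0},{"linear":[-31.1,-335.6,0],"twist":0}]' 255
python3 meas.py 30
```

```text
time: 6.9
tool_pos: [481.5, -125.2, 295.7]
tcp_rot: [3.141, 0.0, -1.663]
contact_force: [-1.9, 1.1, -0.5]
grip_width: 29.9
slope [ 0.013  0.016  0.009  0.009  0.012  0.004  0.001  0.001  0.    -0.008
 -0.01  -0.001 -0.007 -0.002 -0.006 -0.005 -0.001  0.01   0.007  0.007
  0.02   0.023  0.012  0.015  0.018  0.022  0.023  0.016  0.012  0.011]
y [-147.  -146.9 -147.8 -147.6 -148.  -148.  -149.1 -149.1 -149.4 -149.5
 -149.8 -149.5 -149.4 -149.5 -149.5 -149.  -148.5 -148.4 -148.  -147.7
 -146.8 -147.  -147.1 -147.2 -146.6 -146.9 -146.9 -147.  -147.1 -147.6]
t 8.4 th 0.0021948185598683902 rate -0.05699517781931055 amp 0.01222670926821036 w 4.738502135985733 L 0.43690483004396935 ymean -148.1696078931898
slope fit th 0.0024204519175100078 rate -0.05857903762233743 mean 0.006387314321919711
[ 481.50936901 -124.87222066  295.70544692] [  -0.58599046 -154.88854422  295.70544692] 29.990424304274963 [-3.95451653 -1.15690552 -1.91708691]
```

The residual swing is only 0.012 rad. Next I'll check the centring over the window.

```bash
python3 - <<'E'
from h import *
ims=[]
for n in('side','top'):
    c=shot(n);W=cloud(c);f=c['frame'].astype(int).reshape(-1,3);ok=c['z_map'].ravel()>0
    l=W[ok&(abs(W[:,2]-34)<5)&(f.min(1)>150)&(abs(W[:,0]-135)<90)&(abs(W[:,1]+155)<130)]
    t=W[ok&(W[:,2]>62)&(W[:,2]<92)&(abs(W[:,0]-135)<60)&(abs(W[:,1]+155)<140)]
    for q,m in((l,'lamp'),(t,'tray')):
        if len(q)>20: print(n,m,len(q),np.round(np.percentile(q,[0.5,2,98,99.5],axis=0),1).tolist())
    ims.append(c['frame'])
a=cv2.resize(ims[0][140:270,250:390],(560,520),interpolation=cv2.INTER_CUBIC)
b=cv2.resize(ims[1][165:225,335:415],(800-560,180),interpolation=cv2.INTER_CUBIC)
o=np.zeros((520,800,3),np.uint8);o[:,:560]=a;o[:180,560:]=b;cv2.imwrite('pics/chk.png',o)
print(bot.get_obs()['time'])
E
```

```text
side lamp 268 [[92.8, -245.6, 29.4], [94.1, -235.4, 29.7], [209.5, -56.5, 38.6], [211.3, -54.7, 38.9]]
side tray 1081 [[81.0, -230.6, 62.2], [85.7, -223.2, 64.0], [184.5, -55.0, 90.1], [186.5, -41.7, 91.3]]
top lamp 244 [[62.5, -143.5, 29.1], [66.2, -137.4, 29.2], [208.0, -60.5, 38.8], [208.8, -60.0, 38.9]]
top tray 371 [[104.8, -140.3, 62.6], [109.6, -137.1, 65.1], [183.9, -58.4, 89.7], [184.4, -46.6, 90.7]]
8.5
```

View pics/chk.png

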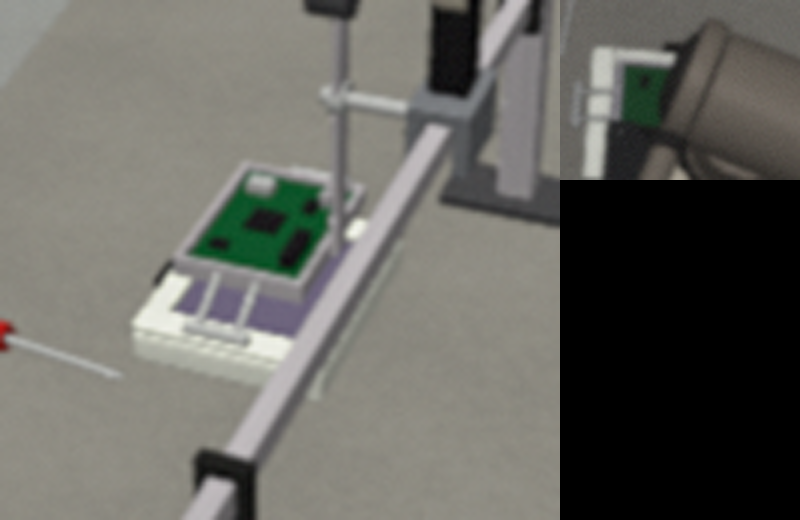

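The side crop shows the tray above the lamp, with tray corners at about (175,262), (247,163), (365,190) and (300,298), and the lamp's near-left top corner at (133,322). I'll cross-check in the side camera against the lamp corners from the earlier crop, (437,40) and (325,215).

```bash
python3 - <<'E'
from h import *
c=shot('side');G=lambda P:np.round(gan(np.array(P)),1).tolist()
print('tray',G([world(c,250+x/4,140+y/4,z=83) for x,y in[(175,262),(247,163),(365,190),(300,298)]]))
print('lamp now',G([world(c,250+x/4,140+y/4,z=34) for x,y in[(133,322)]]))
print('lamp before',G([world(c,220+x/5,180+y/5,z=34) for x,y in[(325,215),(437,40)]]))
print('windowL before',G([world(c,220+x/5,180+y/5,z=30) for x,y in[(362,190),(447,72)]]))
print('lug bar',G([world(c,250+x/4,140+y/4,z=78) for x,y in[(185,328),(248,340)]]))
E
python3 meas.py 4 4.74
```

```text
tray [[180.3, -80.2, 83.0], [181.3, -223.1, 83.0], [82.3, -218.8, 83.0], [79.7, -70.7, 83.0]]
lamp now [[208.2, -62.0, 34.0]]
lamp before [[198.3, -52.6, 34.0], [207.7, -249.0, 34.0]]
windowL before [[190.1, -87.6, 30.0], [190.0, -222.3, 30.0]]
lug bar [[144.8, -15.8, 78.0], [98.5, -18.5, 78.0]]
slope [-0.    -0.004 -0.005 -0.008]
y [-148.9 -149.  -149.4 -149.3]
t 8.75 th -0.015005706548657257 rate 0.015559186999150933 amp 0.015360541169567072 w 4.74 L 0.43662874539336644 ymean -147.49569437908428
slope fit th -0.01405511314611419 rate -0.014660440456399068 mean 0.005290742247485494
[ 481.49572527 -124.87922071  295.71619147] [  -0.59892927 -154.89677462  295.71619147] 30.150445887720732 [-3.80010324 -1.06511715 -2.64394627]
```

The top camera puts the trolley on target within 0.5 mm, while the side camera suggests about 3 mm too far +y. I'll shift 1.5 mm further and use that move to take out the residual swing.

```bash
cat >> meas.py <<'E'
if len(sys.argv)>3:
    from sim import *
    th,ra=p[0]/k,p[1]*w/k;E=float(sys.argv[3])/1000;L=9.81/w**2
    def cost(P):
        P=np.append(P,[E]*3);c=.02*(np.diff(np.r_[0,P])**2).sum()
        return 1e4*(c+np.mean([amp(l,*run(0,P,l,th,ra)[1:])**2 for l in(L*.97,L*1.03)]))
    r=minimize(cost,np.linspace(0,E,7),method='SLSQP',bounds=[(-.02,.02)]*7)
    print(r.fun,np.round(r.x*1000,1),amp(L,*run(0,np.append(r.x,[E]*3),L,th,ra)[1:]))
E
python3 meas.py 28 4.74 1.5
```

```text
slope [-0.005 -0.011 -0.003 -0.006  0.001  0.004 -0.002  0.005  0.01   0.014
  0.016  0.019  0.019  0.018  0.019  0.018  0.021  0.017  0.012  0.007
  0.004  0.001 -0.001 -0.001 -0.007 -0.007 -0.007 -0.007]
y [-149.5 -149.3 -149.8 -149.  -149.1 -148.8 -148.5 -147.7 -148.  -147.1
 -146.9 -146.6 -146.9 -146.7 -147.  -146.8 -146.7 -146.7 -146.8 -147.2
 -147.7 -148.6 -149.2 -149.2 -149.2 -149.1 -149.2 -149.7]
t 10.15 th -0.011950284842687564 rate 0.01613060262712162 amp 0.012418196245591463 w 4.776992375389266 L 0.42989254235777774 ymean -148.0243351595905
slope fit th -0.012593338532998766 rate 0.023986828373055623 mean 0.006059295020265384
[ 481.50823993 -124.87059456  295.70189144] [  -0.58726492 -154.88702936  295.70189144] 29.7435202792317 [-4.50894303 -1.38514905 -2.56948521]
0.007936077800045354 [ 3.1  3.8  2.9  1.5  0.4 -0.1  0.3] 7.42921767768639e-05
```

```bash
python3 -m pendant '[{"linear":[-0.3,-3.1,0],"twist":0},{"linear":[-0.3,-3.8,0],"twist":0},{"linear":[-0.3,-2.9,0],"twist":0},{"linear":[-0.1,-1.5,0],"twist":0},{"linear":[0,-0.4,0],"twist":0},{"linear":[0,0.1,0],"twist":0},{"linear":[0,-0.3,0],"twist":0},{"linear":[-0.1,-1.5,0],"twist":0},{"linear":[-0.1,-1.5,0],"twist":0},{"linear":[-0.1,-1.5,0],"twist":0}]' 255
python3 meas.py 26 4.77
```

```text
time: 11.4
tool_pos: [481.4, -126.1, 295.7]
tcp_rot: [3.141, 0.0, -1.663]
contact_force: [-5.1, 1.2, -2.7]
grip_width: 30.0
slope [ 0.006  0.01   0.008  0.006  0.009  0.006  0.004  0.004  0.005  0.007
  0.004  0.005  0.008 -0.001  0.011  0.008  0.006  0.003  0.009  0.009
  0.006 -0.001  0.007  0.008  0.013  0.006]
y [-149.6 -149.4 -149.2 -149.1 -149.1 -149.8 -149.4 -149.  -149.2 -149.5
 -149.1 -149.4 -149.6 -149.1 -149.2 -149.3 -149.3 -149.4 -149.1 -149.5
 -149.6 -150.  -149.2 -149.4 -149.3 -149.2]
t 12.7 th 0.00015927157129360373 rate 0.0035614584605643167 amp 0.0006429609701959085 w 5.717345815992904 L 0.30010973572461397 ymean -149.33634056177956
slope fit th 0.000432533616824355 rate -0.005002715484853683 mean 0.006276765062612245
[ 481.40871585 -126.12045257  295.68436776] [  -0.57091338 -156.14073695  295.68436776] 30.113524379142863 [-5.65666854  0.98570157 -2.27920454]
```

The swing is now about 0.001 rad, which is still. I'll hold for more than 5 s.

```bash
for i in 1 2; do python3 -m pendant '[{"linear":[0,0,0],"twist":0},{"linear":[0,0,0],"twist":0},{"linear":[0,0,0],"twist":0},{"linear":[0,0,0],"twist":0},{"linear":[0,0,0],"twist":0},{"linear":[0,0,0],"twist":0},{"linear":[0,0,0],"twist":0},{"linear":[0,0,0],"twist":0},{"linear":[0,0,0],"twist":0},{"linear":[0,0,0],"twist":0},{"linear":[0,0,0],"twist":0},{"linear":[0,0,0],"twist":0},{"linear":[0,0,0],"twist":0},{"linear":[0,0,0],"twist":0},{"linear":[0,0,0],"twist":0},{"linear":[0,0,0],"twist":0},{"linear":[0,0,0],"twist":0},{"linear":[0,0,0],"twist":0},{"linear":[0,0,0],"twist":0},{"linear":[0,0,0],"twist":0}]' 255|head -1; done; python3 meas.py 20 4.77
python3 -m pendant '[{"linear":[0,0,0],"twist":0},{"linear":[0,0,0],"twist":0},{"linear":[0,0,0],"twist":0},{"linear":[0,0,0],"twist":0},{"linear":[0,0,0],"twist":0},{"linear":[0,0,0],"twist":0},{"linear":[0,0,0],"twist":0},{"linear":[0,0,0],"twist":0},{"linear":[0,0,0],"twist":0},{"linear":[0,0,0],"twist":0}]' 0
```

```text
time: 15.2
time: 17.7
slope [0.008 0.008 0.004 0.005 0.008 0.009 0.005 0.007 0.008 0.007 0.006 0.013
 0.008 0.006 0.005 0.01  0.003 0.006 0.004 0.005]
y [-149.4 -149.8 -149.3 -149.5 -149.7 -149.6 -149.3 -149.6 -149.4 -149.1
 -148.8 -149.4 -149.2 -149.6 -149.7 -149.1 -149.2 -149.5 -149.4 -149.3]
t 18.7 th -0.0003441227614842658 rate -0.00530536349477009 amp 0.0011642544210523618 w 4.77 L 0.43115383094023185 ymean -149.42534923904188
slope fit th -0.001549276728777758 rate -0.0025519133217552017 mean 0.006290011276343364
[ 481.38224524 -126.14862957  295.69954147] [  -0.59466809 -156.17123859  295.69954147] 30.043686154304332 [-5.41107402  1.5290132  -2.24511162]
time: 19.95
tool_pos: [481.5, -126.4, 295.8]
tcp_rot: [-3.142, -0.0, -1.663]
contact_force: [0.4, 0.0, 0.1]
grip_width: 91.7
```

The jaws are fully open and the contact force is zero. I'll rise straight up, check, then hand in.

```bash
python3 -m pendant '[{"linear":[0,0,15],"twist":0},{"linear":[0,0,40],"twist":0},{"linear":[0,0,80],"twist":0},{"linear":[0,0,120],"twist":0},{"linear":[0,0,140],"twist":0},{"linear":[0,0,140],"twist":0},{"linear":[0,0,140],"twist":0}]' 0; python3 meas.py 16 4.77
python3 -c "
from h import *
shot('side','fin.png')"
```

```text
time: 20.82
tool_pos: [481.2, -126.3, 434.5]
tcp_rot: [3.14, 0.001, -1.663]
contact_force: [0.7, 0.1, 0.0]
grip_width: 91.8
slope [0.005 0.007 0.007 0.005 0.008 0.003 0.001 0.002 0.004 0.004 0.005 0.001
 0.003 0.004 0.006 0.004]
y [-149.6 -149.2 -149.4 -149.4 -149.1 -149.6 -149.5 -149.7 -149.5 -149.1
 -149.2 -149.  -149.2 -149.1 -149.4 -149.5]
t 21.625 th 0.0005204695269718135 rate -0.003158398501198869 amp 0.0008422086003558396 w 4.77 L 0.43115383094023185 ymean -149.3590558020359
slope fit th 0.00028035944009343277 rate 0.012706852265165283 mean 0.005563244235677054
[ 481.47182217 -126.40575201  435.75565814] [  -0.48172358 -156.41898748  435.75565814] 91.57696867610964 [-0.2487725   0.22287322  0.31071994]
```

View pics/fin.png

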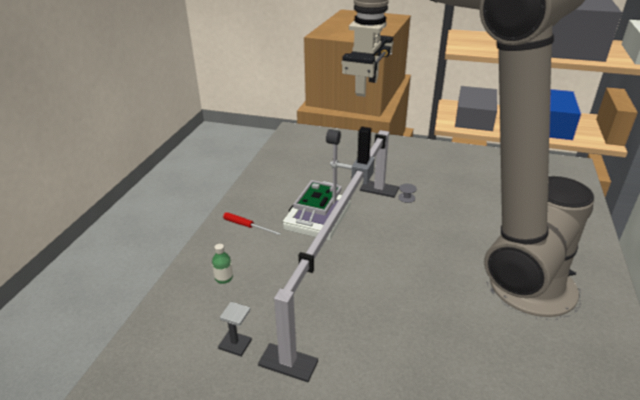

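The gripper is clear above, the tray hangs still over the lamp at about (318,197), and the bottle, screwdriver and spool have not moved.

```bash
python3 -c "
from plant import bot
print(bot.close_job())"
```

```text
the job is handed in; nothing more can be done
None
```

The tray is hanging still over the cure lamp, and I handed the job in at about 21.7 s of the 42 s allowed. I gripped the trolley by its handle, drew it off the rest and moved it about 356 mm in all. The draw was timed to cancel the swing, and a small correction move at the window took out what was left. I held it there for over 6 s, then let go and raised the gripper clear.

- **Swing:** the residual was 0.012 rad after the draw and about 0.001 rad during the hold and after release. I took no pictures during the draw itself. The simulated plan never exceeded the starting 0.30 rad.
- **Level:** the board read about 0.006 rad off level.
- **Centring:** by the gripper pose, the trolley is at gantry y ≈ -156.3 mm and the window at -155.3 mm, as seen by the top camera. The side camera disagreed slightly, putting the tray about 3 mm too far towards +y before the last correction. I moved 1.5 mm further as a compromise, so expect it to be centred within about 2–3 mm.
- **Contact:** the last picture shows the gripper well clear, and the bottle, screwdriver and spool where they were. While gripping, the sideways force reached about 6 N, and it dropped to zero on release.

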